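# Flip the status tag of the inspected housing

## Robot

A 6-joint arm with a two-finger parallel gripper is mounted at the origin on a cart in front of the work surface, level with it; the furniture and walls round the work are solid. World frame = base frame: x ahead of the robot, y to its left, z up, the work surface at z = 0. Lengths are in m, angles in rad, forces in N, time in s.
With the tool pointing down it reaches from about 0.25 to 0.775 m from the base axis. Payload 4 kg.
Tool frame: the origin (TCP) lies at the very end of the fingers, on their centre line; the grasp point (between the pads) lies bot.grasp_offset behind it (bot.grasp_offset is the distance from the TCP to the grasp point, in m); z points along the fingers, y is the line along which they close (so a half turn about z gives the same grasp; the last joint's range is limited). The gripper opens to 85 mm and grips with 20 to 120 N. Pads are 22 mm wide; open, the fingers measure 114 mm over their backs; the gripper's body (76 mm by 85 mm) begins 54 mm behind the grasp point. The pads swing forward as they close: fully open they stand 13 mm farther back than shut.
Start: joints at [-1.4, 0.087, 1.371, -0, 1.684, -0.103], TCP at [0.149, -0.53, 0.231] pointing down, gripper open.
Joint ranges: [-3.1, 3.1], [-0.76, 2.03], [0.27, 2.55], [-1.08, 4.22], [0.17, 2.65], [-2.57, 2.57]. Speed limits (rad/s): [2.79, 2.79, 3.14, 3.14, 3.14, 3.14].

## Interface

Orientations are given as a unit quaternion [w, x, y, z].
In Python, from workcell import bot gives the robot as it stands.
- The arm moves only by the tool play_rows, never from a script. Its argument "steps" is a list of rows, each a list of 3 entries, a list of its own where there are three numbers: the finger opening in cm, from 0 to 8.54, then the shift along the tool's x, y, z in cm, then the turn about the tool's z in degrees. A call has 1 to 20 rows; each row is the pose to reach, as a shift and turn from the pose commanded when the call began, along the tool's axes at that moment; what a row does not reach only later rows make up. A row lasts 1/8 s, in which the tool goes at most 62.5 mm and 10.7 degrees, less where a joint would pass 70% of its speed; a pose out of reach is approached as far as the arm can. A call with a gripper value outside its range is refused whole. The fingers move at their own pace and stop on an object; "squeeze" is the grip in N (left out, the last holds). Time passes only in rows, so rows that repeat a pose let the fingers close. It gives the time, the measured TCP pose, the force, the opening and the grip force at its end, in the units of the state.
- bot.state(): the state, without advancing time (a new reading comes with each control period).
- bot.camera(name): name is "side" or "top" or "wrist"; returns a dict with "color" (400x640x3 uint8, blue, green, red), "fovy" (degrees; the focal length in pixels is half the picture's height over the tangent of half this angle, whatever the lens; pixels are square), "cx", "cy" (the principal point, pixels), "cam_to_world" (4x4, takes a point from camera to world coordinates); the wrist camera has in their place "hand_eye" (4x4, takes a point from camera to tool coordinates, whose origin is the TCP and whose axes are the flange's). Camera axes: x right, y up, looking along -z (the intrinsics and any distortion apply to the point x, -y, -z); pixel columns grow to the right and rows downward; lengths in m; the calibration is good to about 2 mm. A picture is of the moment at which its call begins: read the wrist's pose just before it. There is no depth.
- bot.job_done(): hands the job in; it is judged then, once.
Trained networks look in a picture, given as the dict that the camera call returned (one of the last four; its "shot" number tells which), for a name from the list of things; names that differ only in an ending like _2 or _b are one class to them, and where a whole thing is asked for, a point or a joint stands for the part that bears it (a point fixed in the world has none). Each returns a list of dicts, best first, with "conf" (0 to 1); they miss things now and then, are a little off and sometimes report something else, mostly with a low value. They report only what shows in the picture. A call takes as long as a camera call.
- bot.look_for(label, picture): "bbox" ([left, top, width, height] in pixels, round what is visible of it).
- bot.landmark_of(label, picture): "uv" ([column, row] in pixels: a listed point, or the origin of a listed thing).
The state is a dict: "time": time; "qpos": joint angles; "qd": joint speeds; "joint_torque": joint torques, N m; "position": TCP position; "eef_rot": TCP orientation; "wrist_force": force on the tool from outside, world axes, zero at the start; "moment": the same for the moment, N m; "width": finger opening in m; "grasp_force": force on a finger pad.
Only numpy, scipy, OpenCV 4.12 (cv2) and the standard library are available. Lean on these libraries where they do the work, as an engineer would, in place of code of your own. Each camera call takes 0.05 s, during which the arm holds its last target. There are 200 camera calls.

## Task

The long housing has passed inspection: push the status tag on its stand right over its hinge, and press it fully down on the far side so that its ring face shows and stays. The tag lies nearly flat; pushing the small lever beside it raises it. Leave the other stand's tag as it is, and do not shift or pick up either housing, the ring gauge or the marker pen.

Things in the scene. Friction and masses are not known exactly. Their poses are not given: they have to be found in the camera images.
- stand_long: Stand of the long housing, screwed down: grey base plate 190 (x) x 200 (y) x 10, origin at the centre of its underside. +x: the way the tag flips, roughly away from the robot. The housing lies between rails, centre line y -62. Hinge cheeks rise to z 68, 16 wide in x, outer faces at y -16 and +46. Rest pillars for the tag at x -60 and +60, tops at z 58.
- flag_long (a joint): Hinge of the flip tag (the one to flip), rad: 0 = level on the -x side (towards the robot), cross face up; 1.57 = upright; 3.14 = level on the +x pillar, ring face up. Stiff: the tag stays where it is left, also half way. Turning it takes about 0.06 N m (2 to 3 N at the lever, 1 N at the free edge). Starts between 0 and 0.3.
- hinge_long (a point): Point on the tag's hinge axis, at the middle of the tag's width: x 0, y +15, z 60 in the stand's frame. Fixed to the stand; the axis runs along the stand's y.
- edge_long (a point): Middle of the tag's free edge, 75 from the hinge axis; moves with the tag. The tag is a white plate 44 wide (along the axis), 4 thick.
- lever_long (a point): Tip of the lever, which is fixed to the tag's shaft, square to the tag, 57 to +y of the tag's centre line. Steel bar 6 thick, 16 wide, with a black cross bar (10 diameter, 20 wide) at its tip, 46 from the axis. It points up at joint 0 and along +x at 1.57: pushing it in +x raises the tag.
- stand_short: Stand of the short housing, screwed down: grey base plate 190 (x) x 200 (y) x 10, origin at the centre of its underside. +x: the way the tag flips, roughly away from the robot. The housing lies between rails, centre line y -62. Hinge cheeks rise to z 68, 16 wide in x, outer faces at y -16 and +46. Rest pillars for the tag at x -60 and +60, tops at z 58.
- flag_short (a joint): Hinge of the flip tag (to be left alone), rad: 0 = level on the -x side (towards the robot), cross face up; 1.57 = upright; 3.14 = level on the +x pillar, ring face up. Stiff: the tag stays where it is left, also half way. Turning it takes about 0.06 N m (2 to 3 N at the lever, 1 N at the free edge). Starts between 0 and 0.3.
- hinge_short (a point): Point on the tag's hinge axis, at the middle of the tag's width: x 0, y +15, z 60 in the stand's frame. Fixed to the stand; the axis runs along the stand's y.
- edge_short (a point): Middle of the tag's free edge, 75 from the hinge axis; moves with the tag. The tag is a white plate 44 wide (along the axis), 4 thick.
- lever_short (a point): Tip of the lever, which is fixed to the tag's shaft, square to the tag, 57 to +y of the tag's centre line. Steel bar 6 thick, 16 wide, with a black cross bar (10 diameter, 20 wide) at its tip, 46 from the axis. It points up at joint 0 and along +x at 1.57: pushing it in +x raises the tag.
- long_centre (a point): Centre of the long housing, a loose black moulded part 168 x 60 x 55, lying along x in the nest of its stand (underside at z = 10).
- short_centre (a point): Centre, 22 above its underside, of the short housing with a round top, a loose black moulded part 105 x 61 x 45, lying along x in the nest of the other stand.
- loose_ring: Ring gauge, 54 across, 14 high, lying loose on the bench between the stands, on their near side; origin at the centre of its underside; not to be moved.
- marker: Marker pen, 136 long, 18 thick, lying loose on the bench between the stands, on their far side, pointing away from the robot; not to be moved.

How it is judged:
By the outcome, as a careful person would: the job done as asked, in the order asked, and still so for the second after the job is handed in, with the robot touching nothing.
It also fails if it takes over 43 s, if anything falls off the work surface, if the arm or the gripper's body presses on something with over 40 N, if the wrist force passes 120 N, or if a joint passes its speed limit or range.

## Working session

There is one attempt and no reset: what is moved stays moved. The work goes in short steps, Python scripts to look and compute and a tool call to move; the robot and the scene stay as the last step left them, time stands still between calls to the robot, and variables do not carry over. Pictures are saved under pics/ and viewed, at most 10 in all, crops included, and the job is handed in when it is done.

Besides the shell and the picture viewer there is one more tool, called after "Emit:" as a command line: name --argument value ..., lists and objects as JSON in quotes. play_rows: Moves the arm, as the interface text tells. Its arguments: {"type":"object","properties":{"steps":{"type":"array"},"squeeze":{"type":"number"}},"required":["steps"]}

```bash
mkdir -p pics; cat > h.py <<'E'
import numpy as np, cv2
from workcell import bot
names=["stand_long","hinge_long","edge_long","lever_long","long_centre","stand_short","hinge_short","edge_short","lever_short","short_centre","loose_ring","marker"]
E
python3 - <<'E'
from h import *
s=bot.state();print(s)
for c in ["top","side"]:
    p=bot.camera(c);cv2.imwrite(f"pics/{c}0.png",p["color"])
    print(c,{k:(v.tolist() if hasattr(v,'tolist') else v) for k,v in p.items() if k!="color"})
    for n in names:
        print(n,[(np.round(d["uv"],1).tolist(),round(d["conf"],2)) for d in bot.landmark_of(n,p)[:2]])
E
```

```text
{'time': 0.0, 'qpos': array([-1.40008056e+00,  8.80109091e-02,  1.37230304e+00,  6.69395996e-06,
        1.68356792e+00, -1.03120161e-01]), 'qd': array([ 4.44365236e-04,  1.73157191e-03,  5.60528661e-05,  3.48553670e-04,
       -5.50287578e-04, -1.84966308e-03]), 'joint_torque': array([-2.39562733e-04, -3.51869309e+01, -3.13273680e+01, -1.38663704e-04,
        1.07687723e-02,  1.86253679e-06]), 'position': array([ 0.14863628, -0.52901666,  0.2300838 ]), 'eef_rot': array([-1.14406541e-03,  9.90640669e-01,  1.36490857e-01, -3.53535802e-05]), 'wrist_force': array([-0.02434863,  0.31883369, -0.12885201]), 'moment': array([-0.00725458, -0.0333832 , -0.01822406]), 'grasp_force': 0.0, 'width': 0.08530651657609378}
top {'fovy': 46.62840872710446, 'cx': 319.93294012388793, 'cy': 206.73963211340316, 'cam_to_world': [[-0.025266861126922942, 0.992437914756143, -0.12011898718883354, 0.4104324723148685], [-0.9995732608392627, -0.023319170975010788, 0.01759296678224059, 0.021696784935158368], [0.014658852068139407, 0.12051224676154942, 0.992603604887937, 1.1901460668076294], [0.0, 0.0, 0.0, 1.0]], 
[... 781 characters left out ...]
593430976146339, 0.7518013585530495, 0.73047923318052], [0.017209610913717425, 0.7516241729715896, 0.659367069163279, 0.7069430245707568], [0.0, 0.0, 0.0, 1.0]], 'shot': 2}
stand_long [([301.7, 282.0], 0.77), ([354.0, 146.0], 0.26)]
hinge_long [([296.9, 274.0], 0.59)]
edge_long [([335.7, 277.5], 0.95), ([332.2, 146.6], 0.33)]
lever_long [([291.0, 279.9], 0.63)]
long_centre [([305.6, 253.4], 0.75)]
stand_short [([326.3, 162.6], 0.78)]
hinge_short [([328.9, 150.8], 0.65)]
edge_short [([353.7, 145.6], 0.68), ([370.2, 218.7], 0.64)]
lever_short [([331.4, 147.1], 0.72)]
short_centre [([332.7, 145.1], 0.54), ([330.9, 149.3], 0.5)]
loose_ring [([370.6, 218.8], 0.85)]
marker [([259.3, 215.8], 0.58)]
```

View pics/top0.png

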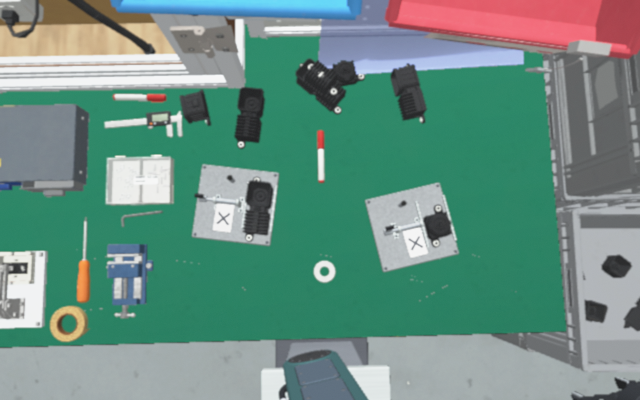

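View pics/side0.png

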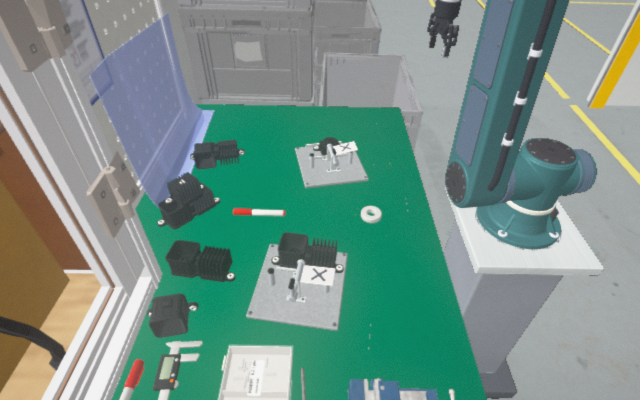

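The top view shows the long-housing stand on the left: plate corners near (202,165), (279,173), (271,245) and (193,237), tag at (224,218), lever near (198,196). The side view shows the same stand at (300,285), with its lever tip near (292,284). I'll fit the stand pose from the plate corners and overlay the model.

```bash
cat >> h.py <<'E'
def proj(p,P):
    T=np.linalg.inv(p["cam_to_world"]);q=np.atleast_2d(P)@T[:3,:3].T+T[:3,3]
    f=200/np.tan(np.radians(p["fovy"]/2))
    return np.c_[p["cx"]+f*q[:,0]/-q[:,2],p["cy"]-f*q[:,1]/-q[:,2]]
def stand(P,x,y,a):
    P=np.atleast_2d(P);c,s=np.cos(a),np.sin(a)
    return np.c_[x+c*P[:,0]-s*P[:,1],y+s*P[:,0]+c*P[:,1],P[:,2]]
def tag(t): # edge, lever tip in stand frame
    return np.array([[-.075*np.cos(t),.015,.06+.075*np.sin(t)],[.046*np.sin(t),.072,.06+.046*np.cos(t)]])
C=np.array([[.095,.1,.01],[.095,-.1,.01],[-.095,-.1,.01],[-.095,.1,.01]])
E
python3 - <<'E'
from h import *
from scipy.optimize import least_squares
pt=bot.camera("top");ps=bot.camera("side")
ct=np.array([[202,165],[279,173],[271,245],[193,237]],float)
cs=np.array([[250,318],[266,243],[349,251],[338,325]],float)
# refine: grey plate mask min-area rect
def mask(p,c):
    hsv=cv2.cvtColor(p["color"],cv2.COLOR_BGR2HSV);g=((hsv[...,1]<110)).astype(np.uint8)
    m=np.zeros_like(g);cv2.fillConvexPoly(m,cv2.convexHull((c+(c-c.mean(0))*.15).astype(np.int32)),1)
    g=g*m;return g
def quad(p,c):
    g=mask(p,c);h=cv2.convexHull(cv2.findNonZero(g))
    a=cv2.approxPolyN(h,4,ensure_convex=True)[0].astype(float)
    return np.array([a[np.argmin(np.linalg.norm(a-k,axis=1))] for k in c])
qt=quad(pt,ct);print(qt,quad(ps,cs))
def r(v,ct=ct,cs=cs): return np.r_[(proj(pt,stand(C,*v))-ct).ravel(),(proj(ps,stand(C,*v))-cs).ravel()]
for a,b in((ct,cs),(qt,cs)):
    o=least_squares(r,[.4,.13,0],args=(a,b),loss="soft_l1");print(o.x,o.fun.round(1))
v=o.x
M=np.array([[0,.015,.06],[0,.046,.068],[0,-.016,.068],[-.06,.015,.058],[.06,.015,.058]])
for n,p in(("t",pt),("s",ps)):
    im=cv2.resize(p["color"],None,fx=5,fy=5,interpolation=cv2.INTER_CUBIC)
    D=lambda P,c:[cv2.circle(im,tuple(int(x) for x in (k+.5)*5),3,c,-1) for k in proj(p,stand(P,*v))]
    D(C,(0,0,255));D(M,(255,0,0))
    for t,c in((0,(0,255,0)),(.15,(0,255,255)),(.3,(255,0,255))):D(tag(t),c)
    u=proj(p,stand([[0,0,.03]],*v))[0]*5
    x,y=int(u[0])-290,int(u[1])-290;cv2.imwrite(f"pics/ov_{n}.png",im[max(y,0):y+580,max(x,0):x+580])
E
```

```text
[[198. 163.]
 [280. 172.]
 [270. 246.]
 [191. 237.]] [[245. 317.]
 [271. 237.]
 [349. 245.]
 [338. 331.]]
[ 0.56366764  0.21570681 -0.11574004] [-0.7 -0.3 -0.5 -1.2 -0.1  0.3 -0.8  1.1 -3.1 -3.8  3.3 -1.3 -1.9 -1.1
  1.6  0.5]
[ 0.56461052  0.21883377 -0.11480483] [ 2.1  1.4 -2.7 -0.5 -0.3 -1.  -0.   0.8 -3.7 -2.4  2.7 -0.4 -2.3 -0.1
  1.2  1.9]
```

View pics/ov_t.png

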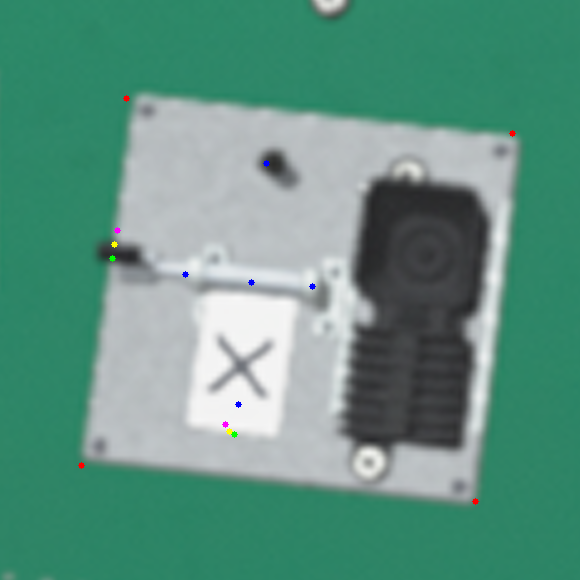

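View pics/ov_s.png

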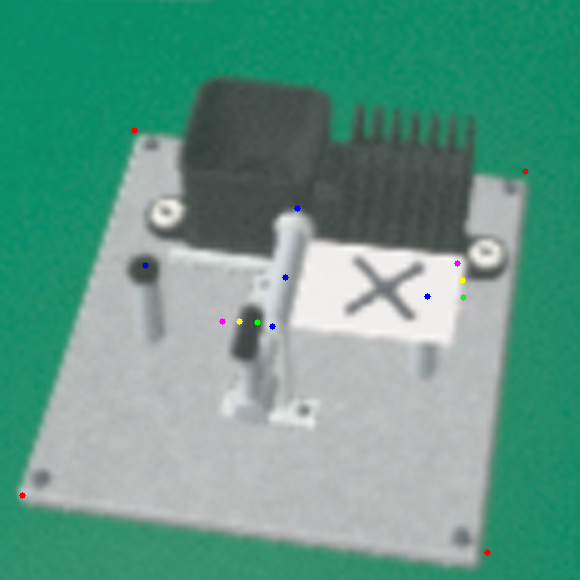

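The overlays agree to about 1 px. In the top view the tag's free edge is near angle 0 to 0.15, and the lever's black tip is at crop (119,252). I'll refit with the corners read from these crops.

```bash
python3 - <<'E'
from h import *
from scipy.optimize import least_squares
from scipy.spatial.transform import Rotation as R
pt=bot.camera("top");ps=bot.camera("side")
v0=[ 0.56461052,0.21883377,-0.11480483]
def off(p):
    u=proj(p,stand([[0,0,.03]],*v0))[0]*5;return np.maximum([int(u[0])-290,int(u[1])-290],0)
f=lambda p,c:(np.array(c,float)+off(p))/5-.5
ct=f(pt,[[133,93],[518,135],[476,501],[84,460]]);cs=f(ps,[[20,500],[135,133],[526,178],[480,565]])
et,lt=f(pt,[[233,432],[119,252]]);es,ls=f(ps,[[455,297],[246,332]])
def r(v):
    d=np.array([v[3],v[4]])
    P=np.r_[C,tag(v[5])]; W=stand(P,*v[:3])
    return np.r_[(proj(pt,W)-np.r_[ct,[et,lt]]).ravel(),(proj(ps,W)+d-np.r_[cs,[es,ls]]).ravel()]
o=least_squares(r,[*v0,0,0,.1],loss="soft_l1");print(o.x.round(4),o.fun.reshape(-1,2).round(1).tolist())
v=o.x[:3]
for t in(0,o.x[5],1.57,3.14):print(t,stand(tag(t),*v).round(3).tolist())
print("hinge",stand([[0,.015,.06]],*v),"short?")
s=bot.state();print(R.from_quat(s["eef_rot"],scalar_first=True).as_matrix().round(3),s["time"],bot.grasp_offset)
E
```

```text
[ 0.5655  0.2171 -0.1273 -0.2263  1.9921  0.0538] [[-0.0, 0.3], [0.0, -0.1], [-0.0, 0.1], [-0.2, 0.2], [0.2, -0.1], [-0.4, -0.5], [-0.4, -0.2], [0.1, 0.7], [-0.3, 0.6], [0.1, -0.9], [0.9, 0.5], [-0.1, -0.9]]
0 [[0.493, 0.241, 0.06], [0.575, 0.289, 0.106]]
0.05377731887100542 [[0.493, 0.241, 0.064], [0.577, 0.288, 0.106]]
1.57 [[0.567, 0.232, 0.135], [0.62, 0.283, 0.06]]
3.14 [[0.642, 0.222, 0.06], [0.575, 0.288, 0.014]]
hinge [[0.56743597 0.23196809 0.06      ]] short?
[[ 0.963  0.27  -0.   ]
 [ 0.27  -0.963 -0.   ]
 [-0.     0.    -1.   ]] 1.5 0.0187
```

```bash
cat >> h.py <<'E'
from scipy.spatial.transform import Rotation as R
V=(0.5655,0.2171,-0.1273)
def rows(P,yaw=V[2]):
    s=bot.state();M=R.from_quat(s["eef_rot"],scalar_first=True).as_matrix()
    turn=-np.degrees(yaw-np.arctan2(M[1,0],M[0,0]))
    w=stand(P,*V);d=(w-s["position"])@M*100
    now=s["position"]-[V[0],V[1],0];c,sn=np.cos(V[2]),np.sin(V[2])
    print("now stand mm",np.round([1e3*(c*now[0]+sn*now[1]),1e3*(-sn*now[0]+c*now[1]),1e3*now[2]],1),"t",s["time"],"F",s["wrist_force"].round(1),"turn",turn.round(1),"q6",s["qpos"][5].round(2))
    print([[round(float(x),1) for x in k] for k in d])
E
python3 -c "
from h import *
rows([[-.045,.078,.2],[-.045,.078,.095]])"
```

```text
now stand mm [-318.6 -793.5  231.3] t 1.5 F [-0.1 -0.3 -0.5] turn 23.0 q6 -0.1
[[59.2, -69.5, 3.1], [59.2, -69.6, 13.6]]
```

Emit:
play_rows --steps '[[0,[59.2,-69.5,0],23],[0,[59.2,-69.5,0],23],[0,[59.2,-69.5,0],23],[0,[59.2,-69.5,0],23],[0,[59.2,-69.5,0],23],[0,[59.2,-69.5,0],23],[0,[59.2,-69.5,0],23],[0,[59.2,-69.5,0],23],[0,[59.2,-69.5,0],23],[0,[59.2,-69.5,0],23],[0,[59.2,-69.5,0],23],[0,[59.2,-69.5,0],23],[0,[59.2,-69.5,0],23],[0,[59.2,-69.5,0],23],[0,[59.2,-69.5,0],23],[0,[59.2,-69.5,0],23],[0,[59.2,-69.5,0],23],[0,[59.2,-69.5,0],23],[0,[59.2,-69.5,0],23],[0,[59.2,-69.5,0],23]]'

```text
time: 4.0
position: [0.5307, 0.299, 0.2317]
eef_rot: [-0.0, 0.998, -0.064, 0.0]
wrist_force: [0.3, 0.0, -0.1]
width: 0.0004
grasp_force: 0.0
```

```bash
python3 - <<'E'
from h import *
T=np.array([0,.2,.4,.6,.8,1.,1.2])
P=[[-.045,.078,.2],[-.045,.078,.098],[-.025,.078,.098]]
P+=[[.035*np.sin(t)-.003*np.cos(t)-.011,.078,.06+.035*np.cos(t)+.003*np.sin(t)] for t in T]
P+=[[P[-1][0]-.02,.078,.09],[-.03,.078,.18]]
rows(P)
p=bot.camera("top");q=bot.camera("side")
cv2.imwrite("pics/m1.png",np.hstack([cv2.resize(p["color"][120:280,140:340],(400,320)),cv2.resize(q["color"][150:350,200:400],(320,320))]))
E
```

```text
now stand mm [-44.9  76.8 231.7] t 4.0 F [ 0.3  0.  -0.1] turn -0.1 q6 2.12
[[-0.0, -0.1, 3.2], [-0.0, -0.1, 13.4], [2.0, -0.1, 13.4], [3.1, -0.1, 13.7], [3.8, -0.1, 13.7], [4.5, -0.1, 13.8], [5.1, -0.1, 14.1], [5.7, -0.1, 14.5], [6.2, -0.1, 15.0], [6.5, -0.1, 15.6], [4.5, -0.1, 14.2], [1.5, -0.1, 5.2]]
```

Emit:
play_rows --steps '[[0,[0,-0.1,6],0],[0,[0,-0.1,12],0],[0,[0,-0.1,13.4],0],[0,[2,-0.1,13.4],0],[0,[3.1,-0.1,13.6],0],[0,[3.8,-0.1,13.7],0],[0,[4.5,-0.1,13.8],0],[0,[5.1,-0.1,14.1],0],[0,[5.7,-0.1,14.5],0],[0,[6.2,-0.1,15],0],[0,[6.5,-0.1,15.6],0],[0,[6.6,-0.1,15.7],0],[0,[6.6,-0.1,15.7],0],[0,[6.6,-0.1,15.7],0]]'

```text
time: 5.85
position: [0.5961, 0.2922, 0.0741]
eef_rot: [0.0, 0.998, -0.064, -0.0]
wrist_force: [-0.4, -0.6, 0.2]
width: 0.0003
grasp_force: 0.0
```

```bash
python3 - <<'E'
from h import *
rows([[0,.078,.18]])
p=bot.camera("top");q=bot.camera("side")
cv2.imwrite("pics/m2.png",np.hstack([cv2.resize(p["color"][140:260,160:310],(400,320)),cv2.resize(q["color"][150:350,200:400],(320,320))]))
E
```

```text
now stand mm [20.9 78.4 74.1] t 5.85 F [-0.4 -0.6  0.2] turn -0.0 q6 2.07
[[-2.1, 0.0, -10.6]]
```

View pics/m2.png

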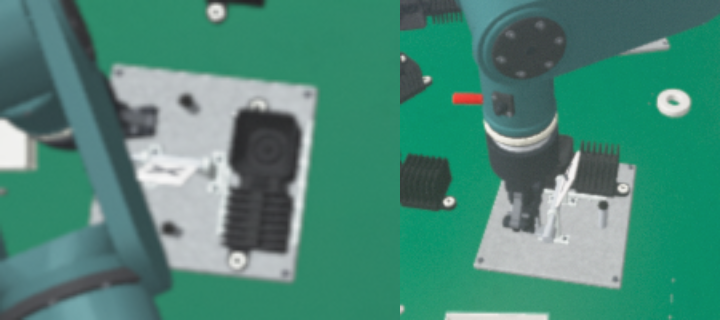

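The tag is now raised to about 65°, visible at (165,170) in the left half and (565,195) in the right half. Next I back off and push from behind the tag.

```bash
python3 - <<'E'
from h import *
P=[[0,.078,.09],[-.03,.078,.19],[-.08,.015,.19],[-.08,.015,.108]]
P+=[[-.03-.011,.015,.108]]
for t in np.linspace(1.57,3.14,10):
    r=np.interp(t,[1.57,3.14],[.048,.062]);
    P+=[[-r*np.cos(t)-.002*np.sin(t)-.011,.015,.06+r*np.sin(t)-.002*np.cos(t)]]
rows(P)
E
```

```text
now stand mm [20.9 78.5 74.2] t 5.95 F [ 0.2 -0.2 -0.4] turn -0.0 q6 2.07
[[-2.1, 0.0, -1.6], [-5.1, 0.0, -11.6], [-10.1, 6.3, -11.6], [-10.1, 6.3, -3.4], [-6.2, 6.3, -3.4], [-3.4, 6.3, -3.4], [-2.5, 6.3, -3.5], [-1.6, 6.3, -3.4], [-0.7, 6.3, -3.2], [0.1, 6.3, -2.9], [1.0, 6.3, -2.3], [1.7, 6.3, -1.6], [2.3, 6.3, -0.8], [2.7, 6.3, 0.2], [3.0, 6.3, 1.2]]
```

Emit:
play_rows --steps '[[0,[-2.1,0,-1.6],0],[0,[-4,0,-7],0],[0,[-5.1,0,-11.6],0],[0,[-10.1,4,-11.6],0],[0,[-10.1,6.3,-11.6],0],[0,[-10.1,6.3,-7],0],[0,[-10.1,6.3,-3.4],0],[0,[-10.1,6.3,-3.4],0],[0,[-6.2,6.3,-3.4],0],[0,[-4.8,6.3,-3.4],0],[0,[-3.4,6.3,-3.4],0],[0,[-2.5,6.3,-3.5],0],[0,[-1.6,6.3,-3.4],0],[0,[-0.7,6.3,-3.2],0],[0,[0.1,6.3,-2.9],0],[0,[1,6.3,-2.3],0],[0,[1.7,6.3,-1.6],0],[0,[2.3,6.3,-0.8],0],[0,[2.7,6.3,0.2],0],[0,[2.7,6.3,0.2],0]]'

```text
time: 8.45
position: [0.6146, 0.2259, 0.0705]
eef_rot: [0.001, 0.998, -0.064, -0.001]
wrist_force: [-0.1, 1.0, -1.1]
width: 0.0002
grasp_force: 0.0
```

```bash
python3 - <<'E'
from h import *
rows([[.051,.015,.062],[.051,.015,.060]])
E
```

```text
now stand mm [47.6 15.  70.5] t 8.45 F [-0.1  1.  -1.1] turn -0.0 q6 1.96
[[0.3, -0.0, 0.9], [0.3, -0.0, 1.1]]
```

Press down gradually, checking force.

Emit:
play_rows --steps '[[0,[0.3,0,0.4],0],[0,[0.3,0,0.7],0],[0,[0.3,0,0.9],0],[0,[0.3,0,0.9],0],[0,[0.3,0,0.9],0]]'

```text
time: 9.07
position: [0.618, 0.2259, 0.0633]
eef_rot: [0.0, 0.998, -0.064, -0.0]
wrist_force: [-0.5, 0.1, 0.4]
width: 0.0003
grasp_force: 0.0
```

Emit:
play_rows --steps '[[0,[0,0,0.1],0],[0,[0,0,0.1],0],[0,[0,0,0.2],0],[0,[0,0,0.2],0]]'

```text
time: 9.57
position: [0.6181, 0.226, 0.062]
eef_rot: [-0.0, 0.998, -0.064, 0.0]
wrist_force: [-2.2, 0.0, 4.8]
width: 0.0
grasp_force: 2.1
```

Emit:
play_rows --steps '[[0,[0,0,0.1],0],[0,[0,0,0.1],0],[0,[0,0,0.1],0]]'

```text
time: 9.95
position: [0.6181, 0.226, 0.062]
eef_rot: [-0.0, 0.998, -0.064, 0.0]
wrist_force: [-3.9, -1.9, 7.9]
width: 0.0002
grasp_force: 3.7
```

The tag is seated: TCP z stays at 62 mm while the force rises. I'll lift off and clear the view.

Emit:
play_rows --steps '[[0,[0,0,-3],0],[0,[0,0,-9],0],[0,[0,0,-14],0],[0,[-8,5,-16],0],[0,[-15,20,-16],0],[0,[-15,30,-16],0],[0,[-15,30,-16],0],[0,[-15,30,-16],0],[0,[-15,30,-16],0],[0,[-15,30,-16],0],[0,[-15,30,-16],0]]'

```text
time: 11.32
position: [0.4313, -0.0522, 0.2201]
eef_rot: [-0.0, 0.998, -0.064, 0.0]
wrist_force: [0.1, 0.3, -1.0]
width: 0.0001
grasp_force: 0.0
```

```bash
python3 - <<'E'
from h import *
s=bot.state();print(s["time"],s["position"],s["wrist_force"])
p=bot.camera("top");q=bot.camera("side")
cv2.imwrite("pics/m3.png",np.hstack([cv2.resize(p["color"][130:290,170:470],(400,213)),cv2.resize(q["color"][120:340,220:400],(349,426))[:213]*0]))
a=cv2.resize(p["color"][130:290,170:470],(450,240));b=cv2.resize(q["color"][120:340,220:400],(300,367))
o=np.zeros((367,750,3),np.uint8);o[:240,:450]=a;o[:,450:]=b;cv2.imwrite("pics/m3.png",o)
for n,c in(("edge_long",p),("edge_long",q)):print(bot.landmark_of(n,c)[:2],proj(c,stand(tag(3.14),*V))[0])
E
```

```text
11.325 [ 0.43128853 -0.05221608  0.22007081] [ 0.08721797  0.34245427 -1.02999897]
[{'uv': [228.9, 171.0], 'conf': 0.82}] [229.58785232 170.79695393]
[{'uv': [263.9, 268.1], 'conf': 0.69}, {'uv': [332.5, 151.3], 'conf': 0.16}] [263.42954861 267.10349405]
```

View pics/m3.png

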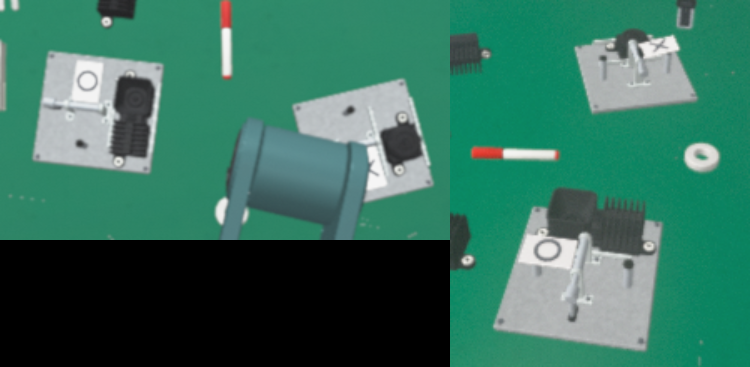

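The long stand's tag shows its ring face and lies level on the far pillar, at (87,80) in the left half and (547,250) in the right half. The other tag still shows its cross, and the housings, ring and pen are where they were.

```bash
python3 -c "
from workcell import bot
print(bot.job_done())"
```

```text
the job is handed in; nothing more can be done
None
```

The long housing's tag is flipped over its hinge and pressed down on the far pillar with its ring face showing; the final pictures show nothing else moved, and the job was handed in at about 11 s.

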